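Roll down the clip strip of a dose-card jig

TASK

Take the hand roller out of its stand and roll it along the raised clip strip of the dose-card jig, from one end to the other, with firm steady pressure (about 12 N, never above 25 N), until every link of the strip is fully down. Press the strip with the roller only, then hang the roller upright back in its stand and let go. Leave the other things on the bench undisturbed.

Things in the scene. Friction and masses are not known exactly. Their poses are not given: they have to be found in the camera images.
- jig: Flat aluminium jig fixed to the bench: base 150 x 220 x 18 mm, on it a silver dose card with rows of round tablets (x = 24 to 112 mm, 26 mm high), beside the clip strip. Origin: on the bench, below the middle of the strip. The strip runs along the jig's y axis, straight over the origin, z up; the base reaches from x = -30 to +120 mm.
- strip_mid (a point): Middle of the clip strip, 54 mm above the bench, axes as the jig's; it moves with the jig only. The strip: 8 white plastic links, each 26 mm across (x), 19 mm along (y), 8 mm thick, centres at y = -70, -50, ... +70 mm, on a bar 34 mm wide, 176 mm long. Nominally this point is at the top of a link fully down, and a raised one (joint 0) stands 5 mm higher: but see strip_edge.
- strip_edge (a point): Point 17 mm from strip_mid along the jig's +x, at the same height. The bar was set by hand with levelling screws that this pose does NOT show: the whole strip may be up to 12 mm higher or lower than nominal and slope up to 0.08 rad along its length, so feel for it. It rides on rubber pads and gives about 1 mm per 15 N. A link yields at about 5 N and stays where it is left.
- roller_handle (a point): Hand roller (about 0.3 kg), loose, standing upright: centre of its square wooden handle, 30 x 30 mm across and 52 mm tall (+-26 mm from this point), z up. The lowest point of the wheel is 80 mm below this point. The roller rolls along its x axis and is the same either way round.
- roller_crown (a point): Centre of the underside of the roller's flat grey crown plate (70 in x, 44 in y, 8 mm thick), right below the handle, 34 mm below the handle's centre; axes as the handle's. The plate's underside rests on the stand.
- roller_axle (a point): Centre of the roller's free-turning black wheel (20 mm radius, 30 mm wide), 60 mm below the handle's centre; the axle lies along the roller's y axis. The fork cheeks outside the wheel reach y = +-22 mm and 8 mm below this point.
- stand_seat (a point): Middle of the roller's steel stand (fixed), level with the tops of its two upright blocks, 54 mm above the bench. Blocks at x = +-23 to +-35 mm, 56 mm wide in y; the 46 mm gap between them, open above and to both y sides, takes wheel and fork. The crown plate rests on both blocks, the wheel 2 mm clear of the foot plate; roller x along stand x, either way round.
- wheel (a joint): Turning angle of the roller's wheel in its fork (rad), 0 at the start; 20 mm of rolling is 1 rad.
- link0 (a joint): How far link 0 of the strip (at y = -70 mm of the jig) is pressed down: 0 = fully raised, 0.005 m = fully down. Starts between 0 and 0.0015.
- link1 (a joint): How far link 1 of the strip (at y = -50 mm of the jig) is pressed down: 0 = fully raised, 0.005 m = fully down. Starts between 0 and 0.0015.
- link2 (a joint): How far link 2 of the strip (at y = -30 mm of the jig) is pressed down: 0 = fully raised, 0.005 m = fully down. Starts between 0 and 0.0015.
- link3 (a joint): How far link 3 of the strip (at y = -10 mm of the jig) is pressed down: 0 = fully raised, 0.005 m = fully down. Starts between 0 and 0.0015.
- link4 (a joint): How far link 4 of the strip (at y = 10 mm of the jig) is pressed down: 0 = fully raised, 0.005 m = fully down. Starts between 0 and 0.0015.
- link5 (a joint): How far link 5 of the strip (at y = 30 mm of the jig) is pressed down: 0 = fully raised, 0.005 m = fully down. Starts between 0 and 0.0015.
- link6 (a joint): How far link 6 of the strip (at y = 50 mm of the jig) is pressed down: 0 = fully raised, 0.005 m = fully down. Starts between 0 and 0.0015.
- link7 (a joint): How far link 7 of the strip (at y = 70 mm of the jig) is pressed down: 0 = fully raised, 0.005 m = fully down. Starts between 0 and 0.0015.
- mortar: White ceramic mortar bowl, 116 mm wide, 65 mm tall, bystander; origin at its underside.
- carton: Closed black medicine carton, 75 x 125 x 24 mm, lying flat, bystander; origin at its underside.
- pill_jar: Amber pill jar with white cap, 54 mm wide, 85 mm tall, bystander; origin at its underside.
Things that resemble listed ones, but are neither listed nor needed, are in the scene too. What is shaped like the part that bears roller_handle but blue or purple is not meant.

How it is judged:
By the outcome, as a careful person would: the job done as asked, in the order asked, and still so for the second after the job is handed in, with the robot touching nothing.
It also fails if it takes over 72 s, if anything falls off the work surface, if the arm or the gripper's body presses on something with over 40 N, if the wrist force passes 120 N, or if a joint passes its speed limit or range.

ROBOT

A 6-joint arm with a two-finger parallel gripper is mounted at the origin on the work surface. World frame = base frame: x ahead of the robot, y to its left, z up, the work surface at z = 0. Lengths are in m, angles in rad, forces in N, time in s.
With the tool pointing down it reaches from about 0.275 to 0.725 m from the base axis. Payload 5.6 kg.
Tool frame: the origin (TCP) lies on the centre line of the jaws, within the pads' length; the fingertips stand 11 mm ahead of it and the grasp point (between the pads) lies 8 mm behind it (env.finger_overhang is the distance from the TCP to the fingertips, in m); z points along the fingers, y is the line along which they close (so a half turn about z gives the same grasp; the last joint's range is limited). The gripper opens to 85 mm and grips with 20 to 120 N. Pads are 22 mm wide; open, the fingers measure 114 mm over their backs; the gripper's body (76 mm by 85 mm) begins 54 mm behind the grasp point. The pads swing forward as they close: fully open they stand 13 mm farther back than shut.
Start: joints at [1.619, 0.255, 0.108, 0, -1.424, -0.285], TCP at [0.129, 0.535, 0.242] pointing down, gripper open.
Joint ranges: [-2.95, 2.95], [-1.21, 1.97], [-1.09, 1.5], [-2.87, 1.71], [-2.94, -0.07], [-3.05, 3.05]. Speed limits (rad/s): [2.57, 2.57, 3.14, 3.14, 3.14, 3.14].

INTERFACE

Orientations are given as a unit quaternion [x, y, z, w].
In Python, from station import env gives the robot as it stands.
- The arm moves only by the tool arm_command, never from a script. Its argument "plan" is a list of rows, each a list of 2 entries, a list of its own where there are three numbers: the shift along the tool's x, y, z in m, then the turn about the tool's z in degrees. In form: [[[x, y, z], yaw], ...]. A call has 1 to 5 rows; each row is the pose to reach, as a shift and turn from the pose commanded when the call began, along the tool's axes at that moment; what a row does not reach only later rows make up. A row lasts 1/12 s, in which the tool goes at most 41.7 mm and 7.16 degrees, less where a joint would pass 70% of its speed; a pose out of reach is approached as far as the arm can. A call with a gripper value outside its range is refused whole. "gripper" is the closure in counts, from 0 (fully open) to 255 (shut), set as the call begins (left out, the last holds). The fingers move at their own pace and stop on an object; "newtons" is the grip in N (left out, the last holds). Time passes only in rows, so rows that repeat a pose let the fingers close. It gives the time, the measured TCP pose, the force, the opening and the grip force at its end, in the units of the state.
- env.state(): the state, without advancing time (a new reading comes with each control period).
- env.read_camera(name): name is "side" or "top"; returns a dict with "frame" (400x640x3 uint8, red, green, blue), "range_z" (400x640 float32, m along the optical axis (not along the pixel's ray), 0 where there is no reading), "vertical_fov" (degrees; the focal length in pixels is half the picture's height over the tangent of half this angle, whatever the lens; pixels are square), "cx", "cy" (the principal point, pixels), "k1" (the pictures are not rectified: a ray, as slopes to the right and down, at radius r is drawn at 1 + k1 r^2 times it, then the intrinsics apply), "origin" and "attitude" of the camera in the world. Camera axes: x right, y up, looking along -z (the intrinsics and any distortion apply to the point x, -y, -z); pixel columns grow to the right and rows downward; lengths in m; the calibration is good to about 2 mm. A picture is of the moment at which its call begins.
- env.job_done(): hands the job in; it is judged then, once.
Trained networks look in a picture, given as the dict that the camera call returned (one of the last four; its "shot" number tells which), for a name from the list of things; names that differ only in an ending like _2 or _b are one class to them, and where a whole thing is asked for, a point or a joint stands for the part that bears it (a point fixed in the world has none). Each returns a list of dicts, best first, with "p" (0 to 1); they miss things now and then, are a little off and sometimes report something else, mostly with a low value. They report only what shows in the picture. A call takes as long as a camera call. They do not tell look-alikes from the thing itself.
- env.recognise(picture, thing): "rect" ([left, top, right, bottom] as shares, 0 to 1, of the picture: columns of its width, rows of its height, round what is visible of it).
- env.outline_of(picture, thing): "region" (400x640 bool, what is visible of it) and "rect" ([left, top, right, bottom] as shares, 0 to 1, of the picture: columns of its width, rows of its height, round what is visible of it).
The state is a dict: "t": time; "joint_positions": joint angles; "dq": joint speeds; "effort": joint torques, N m; "eef_pos": TCP position; "tcp_rot": TCP orientation; "contact_force": force on the tool from outside, world axes, zero at the start; "wrist_torque": the same for the moment, N m; "grip_width": finger opening in m; "finger_force": force on a finger pad.
Only numpy, scipy, OpenCV 4.12 (cv2) and the standard library are available. Lean on these libraries where they do the work, as an engineer would, in place of code of your own. Each camera call takes 0.05 s, during which the arm holds its last target. There are 200 camera calls.

## Working session

There is one attempt and no reset: what is moved stays moved. The work goes in short steps, Python scripts to look and compute and a tool call to move; the robot and the scene stay as the last step left them, time stands still between calls to the robot, and variables do not carry over. Pictures are saved under pics/ and viewed, at most 10 in all, crops included, and the job is handed in when it is done.

Besides the shell and the picture viewer there is one more tool, called after "Call:" as name(argument=value, ...), one argument or row to a line, values as JSON. arm_command: Moves the arm, as the interface text tells. Its arguments: {"type":"object","properties":{"plan":{"type":"array"},"gripper":{"type":"number"},"newtons":{"type":"number"}},"required":["plan"]}

```bash
mkdir -p pics; ls; cat > h.py <<'E'
import numpy as np,cv2
from station import env
from scipy.spatial.transform import Rotation as R
def K(p):
    f=200/np.tan(np.radians(p["vertical_fov"])/2)
    return np.array([[f,0,p["cx"]],[0,f,p["cy"]],[0,0,1.]]),np.array([p["k1"],0,0,0,0])
def att(p):
    a=np.array(p["attitude"],float)
    return a if a.shape==(3,3) else R.from_quat(a).as_matrix()
def cloud(p):
    k,d=K(p); v,u=np.mgrid[0:400,0:640].astype(np.float32)
    n=cv2.undistortPoints(np.stack([u,v],-1).reshape(-1,1,2),k,d).reshape(400,640,2)
    z=p["range_z"]; c=np.stack([n[...,0]*z,-n[...,1]*z,-z],-1)
    w=c@att(p).T+np.array(p["origin"]); w[z==0]=np.nan
    return w
def proj(p,P):
    k,d=K(p); c=(np.atleast_2d(P)-np.array(p["origin"]))@att(p)
    return cv2.projectPoints(c*[1,-1,-1],np.zeros(3),np.zeros(3),k,d)[0].reshape(-1,2)
def save(p,n,box=None,s=1):
    im=p["frame"][...,::-1]
    if box: im=im[box[1]:box[3],box[0]:box[2]]
    cv2.imwrite("pics/"+n,cv2.resize(im,None,fx=s,fy=s,interpolation=cv2.INTER_CUBIC))
E
python3 - <<'E'
from h import *
import pickle
for n in("top","side"):
    p=env.read_camera(n); save(p,n+"0.png"); pickle.dump(p,open(n+".pkl","wb"))
    print(n,p["origin"],p["attitude"],p["vertical_fov"],p["k1"],p["cx"],p["cy"])
    w=cloud(p)
    for t in("roller_handle","roller_crown","roller_axle","jig","stand_seat","strip_mid","link0","mortar","carton","pill_jar"):
        try:
            for r in env.outline_of(p,t)[:4]:
                m=r["region"]; q=w[m]; print(t,round(r["p"],2),(np.array(r["rect"])*[640,400,640,400]).astype(int),np.nanmedian(q,0).round(3),np.nanpercentile(q[:,2],98).round(3))
        except Exception as e: print(t,e)
print(env.state())
E
```

```text
pics
top [0.38550467 0.02158466 1.0638979 ] [-0.06802046  0.07658478  0.74375736 -0.66055505] 55.38582743091625 -0.07216935078936926 318.43362100349106 199.71261840494995
roller_handle 0.86 [271 278 297 294] [0.38  0.107 0.055] 0.108
roller_handle 0.85 [217 274 244 297] [0.397 0.24  0.055] 0.108
roller_handle 0.76 [245 172 271 197] [0.652 0.151 0.057] 0.109
roller_handle 0.65 [210 227 234 254] [0.512 0.261 0.055] 0.108
roller_crown 0.93 [256 224 287 254] [0.506 0.132 0.064] 0.116
roller_crown 0.77 [207 226 231 251] [0.513 0.262 0.055] 0.108
roller_crown 0.71 [274 274 301 294] [0.379 0.104 0.055] 0.108
roller_crown 0.67 [217 275 242 296] [0.397 0.24  0.055] 0.108
roller_axle 0.92 [256 226 288 248] [0.505 0.132 0.064] 0.116
roller_axle 0.92 [208 225 233 253] [0.513 0.261 0.055] 0.108
roller_axle 0.9 [274 276 301 296] [0.38  0.106 0.055] 0.108
roller_axle 0.84 [241 172 275 192] [0.652 0.152 0.057] 0.109
jig 0.94 [329 162 415 232] [ 0.587 -0.157  0.023] 0.062
stand_seat 0.72 [257 221 291 256] [0.494 0.122 0.007] 0.059
strip_mid 0.68 [329 165 412 229] [ 0.586 -0.155  0.023] 0.062
link0 0.
[... 1865 characters left out ...]
: array([ 1.61859562e+00,  2.55076084e-01,  1.08199374e-01, -1.14081690e-05,
       -1.42389757e+00, -2.84601375e-01]), 'dq': array([ 1.45039675e-03,  1.24488728e-03, -8.67345968e-05,  4.47882686e-04,
        8.88630803e-04, -2.91101256e-05]), 'effort': array([ 1.26298746e-04, -3.86411941e+01,  2.38069493e+01,  5.36822096e+00,
       -6.18018785e-04,  8.49130600e-06]), 'eef_pos': array([0.12899727, 0.53464888, 0.24229379]), 'tcp_rot': array([ 9.92998683e-01, -1.18125423e-01, -7.38858241e-06, -9.93803969e-06]), 'contact_force': array([-0.19257085, -0.56635499,  0.01620825]), 'wrist_torque': array([-0.01977537,  0.02013278,  0.00141591]), 'finger_force': 0.0, 'grip_width': 0.08535959149242169}
```

```bash
python3 - <<'E'
from h import *
import pickle
t=pickle.load(open("top.pkl","rb")); s=pickle.load(open("side.pkl","rb"))
save(t,"topc.png",(190,110,430,310),3.3)
save(s,"sidec.png",(230,140,400,300),4)
E
```

```text
(no output)
```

View pics/topc.png

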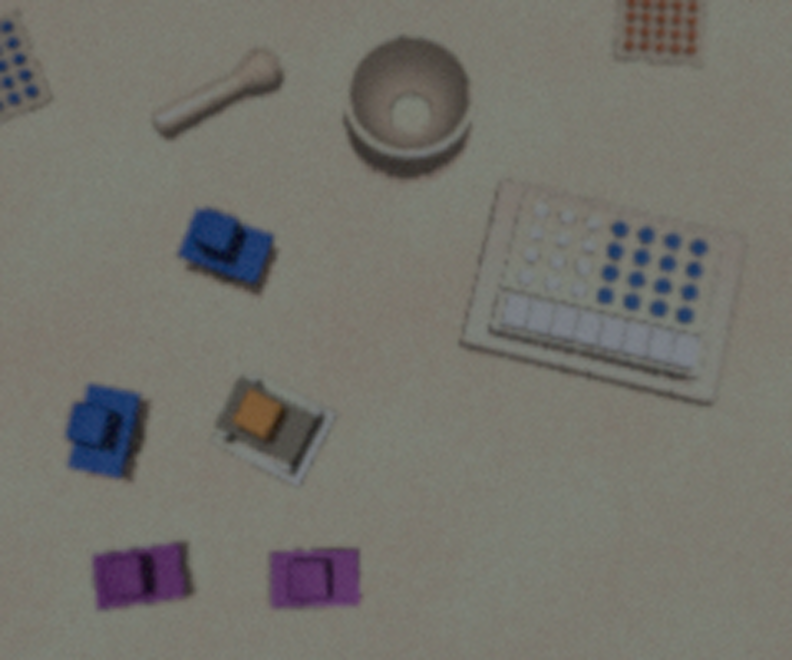

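View pics/sidec.png

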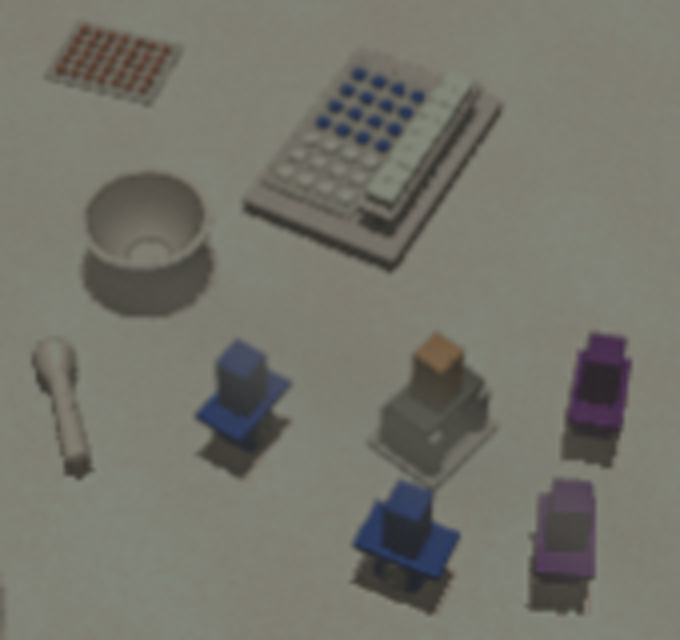

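Candidates (top image px): wooden handle in the steel stand (268,235); blue (256,182) and (219,240); purple (232,285) and (284,285). I choose the wooden one in the stand, and the crops confirm it. The jig's strip is at top px ≈(332–402, 200–220), with the card on the far side, so jig +x points away from the robot.

```bash
python3 - <<'E'
from h import *
import pickle
def rect(q,l):
    r=cv2.minAreaRect((q[:,:2]*1000).astype(np.float32)); print(l,len(q),np.round(r[0],1),np.round(r[1],1),round(r[2],1),"z",np.round(np.nanmedian(q[:,2]),4))
for n in("top","side"):
    p=pickle.load(open(n+".pkl","rb")); w=cloud(p).reshape(-1,3); ok=np.isfinite(w[:,0])
    print(n)
    near=ok&(np.hypot(w[:,0]-.505,w[:,1]-.135)<.06)
    f=lambda a,b,m:w[m&(w[:,2]>a)&(w[:,2]<b)]
    rect(f(.106,.13,near),"handle top"); rect(f(.05,.075,near),"crown")
    rect(f(.004,.15,near),"all stand")
    j=ok&(np.hypot(w[:,0]-.58,w[:,1]+.155)<.16)
    rect(f(.010,.10,j),"base"); rect(f(.045,.10,j),"strip"); rect(f(.012,.0225,j),"base top"); rect(f(.023,.032,j),"card")
    s=f(.045,.1,j); c=s.mean(0); print("strip mean",c.round(4)); A=np.c_[s[:,:2]-c[:2],np.ones(len(s))]; 
    u=np.linalg.svd(s[:,:2]-c[:2],full_matrices=False)[2][0]; print("dir",u, "slope,h",np.polyfit((s[:,:2]-c[:2])@u,s[:,2],1))
    if 1:
        b=f(.01,.1,j)
        import scipy.ndimage
E
```

```text
top
handle top 145 [508.2 135.8] [30.4 29.2] 56.0 z 0.114
crown 325 [508.  135.7] [71.1 55.4] 56.6 z 0.0618
all stand 784 [507.1 131.7] [111.6  97.6] 83.4 z 0.0606
base 4075 [ 590.9 -158.7] [221.4 151.5] 69.2 z 0.0226
strip 741 [ 548.2 -142.7] [174.9  35.1] 69.8 z 0.0578
base top 2004 [ 590.9 -158.7] [221.4 151.5] 69.2 z 0.0193
card 1067 [ 589.3 -157.8] [208.  142.6] 67.9 z 0.0249
strip mean [ 0.5452 -0.1467  0.0566]
dir [0.36051933 0.93275174] slope,h [-0.01559038  0.05658032]
side
handle top 91 [507.7 136.4] [30.  34.8] 46.6 z 0.1134
crown 226 [507.2 136.8] [73.8 58.5] 54.7 z 0.061
all stand 712 [508.4 141. ] [ 91.3 112. ] 70.8 z 0.0556
base 1915 [ 605.5 -151.3] [260.7 215.6] 81.3 z 0.0214
strip 331 [ 546.5 -140.3] [179.3  33.7] 67.8 z 0.0564
base top 1049 [ 595.  -142.2] [253.5 152.6] 68.8 z 0.0185
card 339 [ 592.4 -146. ] [198.6 131.3] 69.9 z 0.0251
strip mean [ 0.5479 -0.1371  0.0557]
dir [0.37874555 0.92550084] slope,h [-0.02241463  0.05572855]
```

```bash
cat >> h.py <<'E'
def go(x,y,z,yaw):
    "total shift in tool axes [mm] and tool turn [deg] to a world target; yaw = world angle of tool x"
    s=env.state(); r=R.from_quat(s["tcp_rot"]).as_matrix(); th=np.degrees(np.arctan2(r[1,0],r[0,0]))
    d=r.T@(np.array([x,y,z])-s["eef_pos"])
    print("t %.2f pos"%s["t"],s["eef_pos"].round(4),"yaw %.2f"%th,"F",s["contact_force"].round(2),"w %.4f"%s["grip_width"],"| shift mm",(1000*d).round(1),"turn %.2f"%(th-yaw))
E
python3 -c "
from h import *
go(.508,.136,.2,-33.6)
t=cloud
import pickle
O=np.array([.5488,-.1427]);a=np.radians(69.2);uy=np.array([np.cos(a),np.sin(a)]);ux=np.array([uy[1],-uy[0]])
for n in('top','side'):
    w=cloud(pickle.load(open(n+'.pkl','rb'))).reshape(-1,3);d=w[:,:2]-O;x=d@ux;y=d@uy
    for lo in range(-80,80,20):
        m=(abs(x)<.011)&(y>lo/1e3+.003)&(y<lo/1e3+.017)&(w[:,2]>.04);print(n,lo+10,m.sum(),np.median(w[m,2]).round(4))
"
```

```text
t 1.10 pos [0.129  0.5346 0.2423] yaw -13.57 F [-0.19 -0.57  0.02] w 0.0854 | shift mm [461.9 298.6  42.3] turn 20.03
top -70 43 0.0627
top -50 41 0.0611
top -30 43 0.0601
top -10 43 0.0594
top 10 42 0.0578
top 30 41 0.0579
top 50 42 0.0575
top 70 40 0.0564
side -70 18 0.0588
side -50 23 0.0598
side -30 20 0.059
side -10 16 0.057
side 10 18 0.0564
side 30 18 0.0564
side 50 20 0.0578
side 70 22 0.0544
```

Call:
arm_command(
  plan=[
    [[0.031,0.02,0.003],0],
    [[0.062,0.04,0.006],0],
    [[0.093,0.06,0.009],0],
    [[0.124,0.08,0.012],0],
    [[0.154,0.0995,0.014],0],
  ],
  gripper=0,
)

```text
t: 1.52
eef_pos: [0.2562, 0.4003, 0.2282]
tcp_rot: [0.993, -0.118, 0.0, -0.0]
contact_force: [1.5, -0.1, 0.9]
grip_width: 0.0854
finger_force: 0.0
```

Call:
arm_command(
  plan=[
    [[0.031,0.02,0.003],0],
    [[0.062,0.04,0.006],0],
    [[0.093,0.06,0.009],0],
    [[0.124,0.08,0.012],0],
    [[0.154,0.0995,0.014],0],
  ],
)

```text
t: 1.93
eef_pos: [0.3826, 0.2673, 0.2143]
tcp_rot: [0.993, -0.118, 0.0, -0.0]
contact_force: [-0.2, 0.8, 0.2]
grip_width: 0.0852
finger_force: 0.0
```

Call:
arm_command(
  plan=[
    [[0.031,0.02,0.003],0],
    [[0.062,0.04,0.006],0],
    [[0.093,0.06,0.009],0],
    [[0.124,0.08,0.012],0],
    [[0.154,0.0995,0.014],0],
  ],
)

```text
t: 2.35
eef_pos: [0.5091, 0.1344, 0.2001]
tcp_rot: [0.993, -0.118, 0.0, -0.0]
contact_force: [0.6, 0.9, 0.7]
grip_width: 0.0851
finger_force: 0.0
```

Call:
arm_command(
  plan=[
    [[0,0,0],6.7],
    [[0,0,0],13.4],
    [[0,0,0],20],
    [[0,0,0],20],
    [[0,0,0],20],
  ],
)

```text
t: 2.77
eef_pos: [0.5081, 0.1361, 0.2003]
tcp_rot: [0.958, -0.287, 0.0, -0.0]
contact_force: [0.4, -0.1, -0.8]
grip_width: 0.0855
finger_force: 0.0
```

```bash
python3 -c "
from h import *
go(.508,.136,.082,-33.6)
import pickle
p=env.read_camera('side'); w=cloud(p).reshape(-1,3)
save(p,'near.png',(270,140,400,290),4)
"
```

```text
t 2.77 pos [0.5081 0.1361 0.2003] yaw -33.38 F [ 0.42 -0.09 -0.77] w 0.0855 | shift mm [-0.000e+00  1.000e-01  1.183e+02] turn 0.22
```

View pics/near.png

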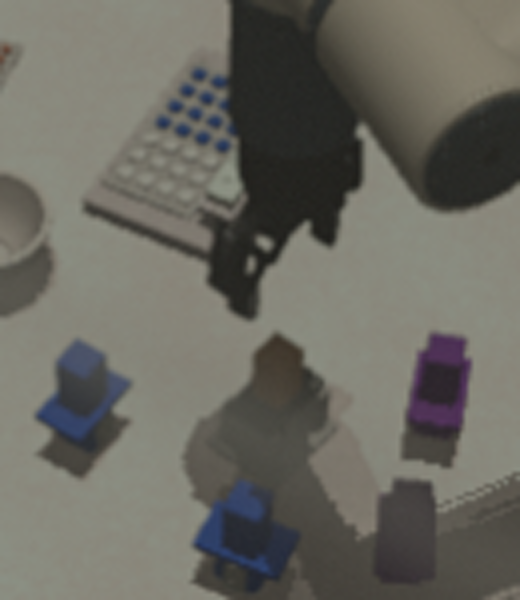

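The picture shows the open fingers straight above the wooden handle (crop 278,370), one on each side along the roller's x. Next I descend and grip.

Call:
arm_command(
  plan=[
    [[0,0,0.03],0],
    [[0,0,0.06],0],
    [[0,0,0.085],0],
    [[0,0,0.105],0],
    [[0,0,0.118],0],
  ],
)

```text
t: 3.23
eef_pos: [0.5068, 0.1358, 0.08]
tcp_rot: [0.958, -0.287, -0.001, 0.001]
contact_force: [-0.1, 0.1, 1.1]
grip_width: 0.085
finger_force: 0.0
```

Call:
arm_command(
  plan=[
    [[0,0,0],0],
    [[0,0,0],0],
    [[0,0,0],0],
    [[0,0,0],0],
    [[0,0,0],0],
  ],
  gripper=255,
  newtons=80,
)

```text
t: 3.65
eef_pos: [0.509, 0.1365, 0.0839]
tcp_rot: [0.958, -0.288, 0.001, -0.001]
contact_force: [-1.4, -1.4, -0.0]
grip_width: 0.0295
finger_force: 79.1
```

Call:
arm_command(
  plan=[
    [[0,0,0],0],
    [[0,0,0],0],
    [[0,0,0],0],
    [[0,0,0],0],
    [[0,0,0],0],
  ],
)

```text
t: 4.07
eef_pos: [0.509, 0.1365, 0.0838]
tcp_rot: [0.958, -0.288, 0.001, -0.001]
contact_force: [-1.3, -0.2, 5.9]
grip_width: 0.0292
finger_force: 80.0
```

Call:
arm_command(
  plan=[
    [[0,0,-0.01],0],
    [[0,0,-0.03],0],
    [[0,0,-0.06],0],
    [[0,0,-0.09],0],
    [[0,0,-0.11],0],
  ],
)

```text
t: 4.48
eef_pos: [0.5084, 0.136, 0.1953]
tcp_rot: [0.957, -0.289, 0.001, -0.001]
contact_force: [0.8, 0.1, -1.9]
grip_width: 0.0294
finger_force: 79.5
```

Call:
arm_command(
  plan=[
    [[0,0,0],0],
    [[0,0,0],0],
    [[0,0,0],0],
    [[0,0,0],0],
    [[0,0,0],0],
  ],
)

```text
t: 4.9
eef_pos: [0.5073, 0.1357, 0.1908]
tcp_rot: [0.957, -0.289, -0.001, 0.001]
contact_force: [0.6, -0.1, -3.9]
grip_width: 0.0296
finger_force: 79.8
```

```bash
python3 -c "
from h import *
go(.574+.0018,-.0775+.0047,.19,-20.8)
p=env.read_camera('side'); w=cloud(p)
q=w.reshape(-1,3)
save(p,'lift.png',(270,140,400,290),4)
print(env.state()['wrist_torque'])
"
```

```text
t 4.90 pos [0.5073 0.1357 0.1908] yaw -33.57 F [ 0.65 -0.11 -3.95] w 0.0296 | shift mm [172.4 135.9   0.9] turn -12.77
[-0.0182593  -0.03558858  0.00276712]
```

View pics/lift.png

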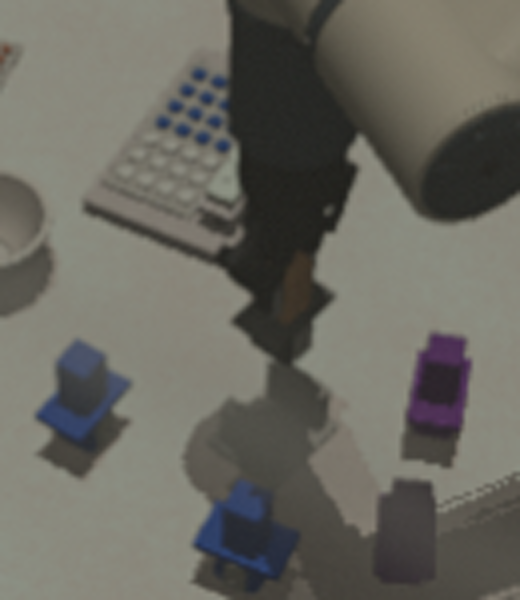

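Held upright over the stand: handle (298,285), crown (285,310) in the crop. Next, carry it to the +y end of the strip.

Call:
arm_command(
  plan=[
    [[0.03,0.0235,0],0],
    [[0.06,0.047,0],0],
    [[0.09,0.071,0],0],
    [[0.118,0.093,0],0],
    [[0.145,0.114,0],0],
  ],
)

```text
t: 5.37
eef_pos: [0.5659, -0.0409, 0.1916]
tcp_rot: [0.957, -0.289, -0.001, 0.0]
contact_force: [0.8, 1.0, -2.6]
grip_width: 0.0291
finger_force: 79.8
```

Call:
arm_command(
  plan=[
    [[0.02,0.016,0],0],
    [[0.0274,0.0219,0],0],
    [[0.0274,0.0219,0],-6.4],
    [[0.0274,0.0219,0],-12.8],
    [[0.0274,0.0219,0.02],-12.8],
  ],
)

```text
t: 5.78
eef_pos: [0.5788, -0.0729, 0.1754]
tcp_rot: [0.984, -0.177, 0.003, -0.0]
contact_force: [0.2, 0.4, -1.8]
grip_width: 0.029
finger_force: 80.1
```

Call:
arm_command(
  plan=[
    [[0,0,0.01],0],
    [[0,0,0.02],0],
    [[0,0,0.025],0],
    [[0,0,0.025],0],
    [[0,0,0.025],0],
  ],
)

```text
t: 6.2
eef_pos: [0.5766, -0.0724, 0.1473]
tcp_rot: [0.984, -0.18, -0.0, 0.0]
contact_force: [0.4, 0.2, -2.7]
grip_width: 0.0291
finger_force: 80.0
```

```bash
python3 -c "
from h import *
go(.5754,-.0726,.145,-20.8)
p=env.read_camera('side')
print(env.state()['wrist_torque'])
save(p,'strip.png',(250,130,390,240),5)
"
```

```text
t 6.20 pos [ 0.5766 -0.0724  0.1473] yaw -20.76 F [ 0.44  0.19 -2.71] w 0.0291 | shift mm [-1.1  0.6  2.3] turn 0.04
[ 0.00602474 -0.05653342  0.03316487]
```

View pics/strip.png

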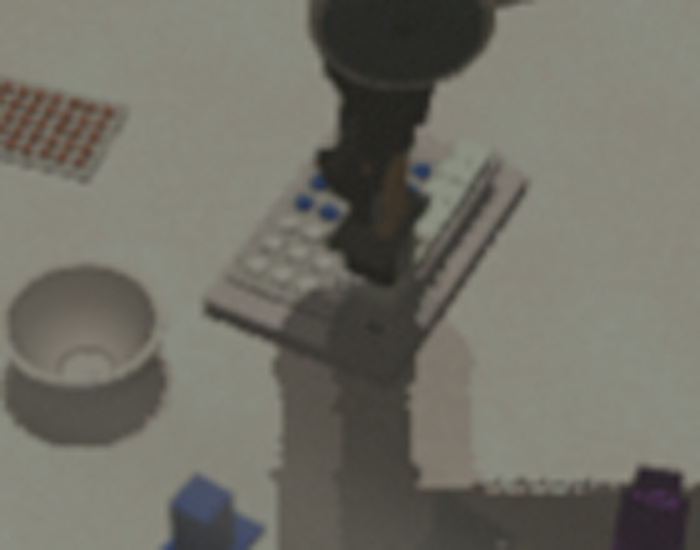

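Call:
arm_command(
  plan=[
    [[-0.001,0.0005,0.003],0],
    [[-0.001,0.0005,0.006],0],
    [[-0.001,0.0005,0.009],0],
    [[-0.001,0.0005,0.01],0],
    [[-0.001,0.0005,0.01],0],
  ],
)

```text
t: 6.67
eef_pos: [0.5752, -0.0726, 0.1369]
tcp_rot: [0.984, -0.18, -0.0, 0.0]
contact_force: [0.2, 0.4, -3.1]
grip_width: 0.0293
finger_force: 80.0
```

Call:
arm_command(
  plan=[
    [[0,0,0.0005],0],
    [[0,0,0.001],0],
    [[0,0,0.0015],0],
    [[0,0,0.002],0],
    [[0,0,0.002],0],
  ],
)

```text
t: 7.08
eef_pos: [0.5755, -0.0726, 0.1352]
tcp_rot: [0.984, -0.18, -0.0, -0.0]
contact_force: [0.0, -0.0, -3.0]
grip_width: 0.029
finger_force: 80.0
```

Call:
arm_command(
  plan=[
    [[0,0,0.0005],0],
    [[0,0,0.001],0],
    [[0,0,0.0015],0],
    [[0,0,0.002],0],
    [[0,0,0.002],0],
  ],
)

```text
t: 7.5
eef_pos: [0.5754, -0.0726, 0.1331]
tcp_rot: [0.984, -0.18, -0.0, 0.0]
contact_force: [0.2, 0.1, -3.9]
grip_width: 0.0292
finger_force: 80.0
```

Baseline is about -3.3 N.

Call:
arm_command(
  plan=[
    [[0,0,0.0005],0],
    [[0,0,0.001],0],
    [[0,0,0.0015],0],
    [[0,0,0.0015],0],
    [[0,0,0.0015],0],
  ],
)

```text
t: 7.92
eef_pos: [0.5755, -0.0726, 0.1317]
tcp_rot: [0.984, -0.18, -0.0, 0.0]
contact_force: [0.0, -0.5, -3.4]
grip_width: 0.0293
finger_force: 80.0
```

Call:
arm_command(
  plan=[
    [[0,0,0.0005],0],
    [[0,0,0.001],0],
    [[0,0,0.0015],0],
    [[0,0,0.0015],0],
    [[0,0,0.0015],0],
  ],
)

```text
t: 8.33
eef_pos: [0.5757, -0.0726, 0.1308]
tcp_rot: [0.984, -0.18, 0.0, 0.0]
contact_force: [-1.8, 0.4, 1.9]
grip_width: 0.0291
finger_force: 80.2
```

Call:
arm_command(
  plan=[
    [[0,0,0.0005],0],
    [[0,0,0.001],0],
    [[0,0,0.0015],0],
    [[0,0,0.0015],0],
    [[0,0,0.0015],0],
  ],
)

```text
t: 8.75
eef_pos: [0.5756, -0.0726, 0.1288]
tcp_rot: [0.984, -0.18, 0.0, 0.0]
contact_force: [-1.0, 0.5, 2.5]
grip_width: 0.029
finger_force: 80.2
```

Call:
arm_command(
  plan=[
    [[0,0,0.0005],0],
    [[0,0,0.001],0],
    [[0,0,0.001],0],
    [[0,0,0.001],0],
    [[0,0,0.001],0],
  ],
)

```text
t: 9.17
eef_pos: [0.5756, -0.0726, 0.1278]
tcp_rot: [0.984, -0.18, 0.0, -0.0]
contact_force: [0.0, -0.2, 1.3]
grip_width: 0.0288
finger_force: 80.2
```

Call:
arm_command(
  plan=[
    [[0,0,0.0005],0],
    [[0,0,0.001],0],
    [[0,0,0.001],0],
    [[0,0,0.001],0],
    [[0,0,0.001],0],
  ],
)

```text
t: 9.58
eef_pos: [0.5756, -0.0726, 0.1269]
tcp_rot: [0.984, -0.18, 0.0, -0.0]
contact_force: [-0.1, 0.5, 2.6]
grip_width: 0.0295
finger_force: 80.3
```

Call:
arm_command(
  plan=[
    [[0,0,0.0005],0],
    [[0,0,0.001],0],
    [[0,0,0.001],0],
    [[0,0,0.001],0],
    [[0,0,0.001],0],
  ],
)

```text
t: 10.0
eef_pos: [0.5757, -0.0726, 0.1265]
tcp_rot: [0.984, -0.18, 0.0, 0.0]
contact_force: [-0.9, 0.7, 5.8]
grip_width: 0.0292
finger_force: 80.8
```

Call:
arm_command(
  plan=[
    [[0,0,0.0003],0],
    [[0,0,0.0006],0],
    [[0,0,0.0006],0],
    [[0,0,0.0006],0],
    [[0,0,0.0006],0],
  ],
)

```text
t: 10.42
eef_pos: [0.5758, -0.0726, 0.1263]
tcp_rot: [0.984, -0.18, 0.001, 0.0]
contact_force: [-1.5, 0.4, 7.9]
grip_width: 0.029
finger_force: 81.0
```

Call:
arm_command(
  plan=[
    [[0,0.003,0],0],
    [[0,0.006,0],0],
    [[0,0.009,0],0],
    [[0,0.012,0],0],
    [[0,0.012,0],0],
  ],
)

```text
t: 10.83
eef_pos: [0.5717, -0.0838, 0.1267]
tcp_rot: [0.984, -0.18, 0.001, -0.0]
contact_force: [-2.3, 0.8, 8.5]
grip_width: 0.0289
finger_force: 81.5
```

Call:
arm_command(
  plan=[
    [[0,0.004,-0.0001],0],
    [[0,0.008,-0.0002],0],
    [[0,0.012,-0.0003],0],
    [[0,0.016,-0.0004],0],
    [[0,0.016,-0.0004],0],
  ],
)

```text
t: 11.25
eef_pos: [0.5663, -0.0986, 0.1272]
tcp_rot: [0.984, -0.18, 0.001, -0.001]
contact_force: [-2.0, 2.7, 9.5]
grip_width: 0.0291
finger_force: 81.6
```

Call:
arm_command(
  plan=[
    [[0,0.004,-0.0002],0],
    [[0,0.008,-0.0003],0],
    [[0,0.012,-0.0005],0],
    [[0,0.016,-0.0006],0],
    [[0,0.016,-0.0006],0],
  ],
)

```text
t: 11.67
eef_pos: [0.5607, -0.1136, 0.1279]
tcp_rot: [0.984, -0.18, 0.002, -0.001]
contact_force: [-2.6, 2.9, 10.0]
grip_width: 0.029
finger_force: 81.6
```

Call:
arm_command(
  plan=[
    [[0,0.004,-0.0001],0],
    [[0,0.008,-0.0002],0],
    [[0,0.012,-0.0003],0],
    [[0,0.016,-0.0005],0],
    [[0,0.016,-0.0005],0],
  ],
)

```text
t: 12.08
eef_pos: [0.5547, -0.1292, 0.1285]
tcp_rot: [0.984, -0.18, 0.001, 0.0]
contact_force: [-2.4, 0.9, 8.6]
grip_width: 0.029
finger_force: 81.6
```

Call:
arm_command(
  plan=[
    [[0,0.004,-0.0001],0],
    [[0,0.008,-0.0002],0],
    [[0,0.012,-0.0003],0],
    [[0,0.016,-0.0005],0],
    [[0,0.016,-0.0005],0],
  ],
)

```text
t: 12.5
eef_pos: [0.5491, -0.1442, 0.1291]
tcp_rot: [0.984, -0.18, 0.001, 0.0]
contact_force: [-2.7, 0.9, 10.0]
grip_width: 0.0292
finger_force: 81.7
```

Call:
arm_command(
  plan=[
    [[0,0.004,-0.0001],0],
    [[0,0.008,-0.0003],0],
    [[0,0.012,-0.0004],0],
    [[0,0.016,-0.0005],0],
    [[0,0.016,-0.0005],0],
  ],
)

```text
t: 12.92
eef_pos: [0.5436, -0.1591, 0.1297]
tcp_rot: [0.984, -0.18, 0.002, 0.0]
contact_force: [-3.2, 1.5, 10.8]
grip_width: 0.0291
finger_force: 81.7
```

Call:
arm_command(
  plan=[
    [[0,0.004,-0.0003],0],
    [[0,0.008,-0.0005],0],
    [[0,0.012,-0.0007],0],
    [[0,0.016,-0.0008],0],
    [[0,0.016,-0.0008],0],
  ],
)

```text
t: 13.33
eef_pos: [0.5381, -0.1737, 0.1303]
tcp_rot: [0.984, -0.18, 0.002, -0.0]
contact_force: [-2.0, 2.5, 10.6]
grip_width: 0.0291
finger_force: 81.6
```

Call:
arm_command(
  plan=[
    [[0,0.004,-0.0001],0],
    [[0,0.008,-0.0003],0],
    [[0,0.012,-0.0004],0],
    [[0,0.016,-0.0006],0],
    [[0,0.016,-0.0006],0],
  ],
)

```text
t: 13.75
eef_pos: [0.5325, -0.1885, 0.1309]
tcp_rot: [0.984, -0.18, 0.002, -0.0]
contact_force: [-0.8, 3.3, 9.7]
grip_width: 0.029
finger_force: 81.6
```

```bash
python3 -c "
from h import *
s=env.state();O=np.array([.5488,-.1427]);a=np.radians(69.2);uy=np.array([np.cos(a),np.sin(a)]);ux=np.array([uy[1],-uy[0]]);d=s['eef_pos'][:2]-O;print(d@ux,d@uy,s['contact_force'],s['wrist_torque'],R.from_quat(s['tcp_rot']).as_matrix()[:,2])
"
```

```text
0.0010415381126704652 -0.04855474453748208 [-0.76399366  3.31267975  9.74122378] [ 1.39039293  0.52781996 -0.01023716] [ 3.66742509e-03  2.64161481e-04 -9.99993240e-01]
```

Call:
arm_command(
  plan=[
    [[0,0.004,-0.0002],0],
    [[0,0.008,-0.0003],0],
    [[0,0.012,-0.0005],0],
    [[0,0.016,-0.0006],0],
    [[0,0.016,-0.0006],0],
  ],
)

```text
t: 14.17
eef_pos: [0.5265, -0.2043, 0.1315]
tcp_rot: [0.984, -0.18, 0.001, 0.0]
contact_force: [-0.6, 0.1, 9.3]
grip_width: 0.0294
finger_force: 81.5
```

Call:
arm_command(
  plan=[
    [[0,0.003,-0.0001],0],
    [[0,0.006,-0.0002],0],
    [[0,0.009,-0.0003],0],
    [[0,0.011,-0.0004],0],
    [[0,0.011,-0.0004],0],
  ],
)

```text
t: 14.58
eef_pos: [0.5226, -0.2145, 0.1318]
tcp_rot: [0.984, -0.18, 0.001, 0.0]
contact_force: [-2.2, 0.7, 9.2]
grip_width: 0.0293
finger_force: 81.5
```

Call:
arm_command(
  plan=[
    [[0,0,-0.003],0],
    [[0,0,-0.015],0],
    [[0,0,-0.04],0],
    [[0,0,-0.06],0],
    [[0,0,-0.06],0],
  ],
)

```text
t: 15.0
eef_pos: [0.5235, -0.2144, 0.1935]
tcp_rot: [0.984, -0.18, 0.003, 0.0]
contact_force: [0.3, 0.2, -2.7]
grip_width: 0.0294
finger_force: 80.0
```

Call:
arm_command(
  plan=[
    [[0,-0.02,0],0],
    [[0,-0.05,0],0],
    [[0,-0.09,0],0],
    [[0,-0.13,0],0],
    [[0,-0.165,0],0],
  ],
)

```text
t: 15.42
eef_pos: [0.58, -0.0572, 0.1881]
tcp_rot: [0.984, -0.18, -0.002, -0.0]
contact_force: [0.5, -0.8, -3.9]
grip_width: 0.0293
finger_force: 80.1
```

Call:
arm_command(
  plan=[
    [[0,-0.03,0],0],
    [[0,-0.07,0],0],
    [[0,-0.1,0],0],
    [[0,-0.12,0],0],
    [[0,-0.12,0],0],
  ],
)

```text
t: 15.83
eef_pos: [0.6231, 0.0568, 0.187]
tcp_rot: [0.984, -0.179, -0.002, -0.0]
contact_force: [-0.1, -0.4, -4.1]
grip_width: 0.0295
finger_force: 80.3
```

```bash
python3 -c "
from h import *
import pickle
go(.5078,.136,.19,-33.6)
t0=pickle.load(open('side.pkl','rb'));p=env.read_camera('side')
O=np.array([.5488,-.1427]);a=np.radians(69.2);uy=np.array([np.cos(a),np.sin(a)]);ux=np.array([uy[1],-uy[0]])
for n,q in(('before',t0),('after',p)):
    w=cloud(q).reshape(-1,3);d=w[:,:2]-O;x=d@ux;y=d@uy;o=[]
    for lo in range(-80,80,20):
        m=(abs(x)<.009)&(y>lo/1e3+.004)&(y<lo/1e3+.016)&(w[:,2]>.04)&(w[:,2]<.075);o.append((m.sum(),np.median(w[m,2]).round(4)))
    print(n,o)
save(p,'after.png',(250,130,390,240),5)
"
```

```text
t 15.83 pos [0.6231 0.0568 0.187 ] yaw -20.57 F [-0.13 -0.43 -4.06] w 0.0295 | shift mm [-135.7  -33.6   -2.5] turn 13.03
before [(np.int64(12), np.float64(0.0603)), (np.int64(17), np.float64(0.0605)), (np.int64(16), np.float64(0.0593)), (np.int64(8), np.float64(0.0563)), (np.int64(13), np.float64(0.0573)), (np.int64(9), np.float64(0.0563)), (np.int64(13), np.float64(0.0585)), (np.int64(13), np.float64(0.0548))]
after [(np.int64(13), np.float64(0.0563)), (np.int64(13), np.float64(0.0543)), (np.int64(11), np.float64(0.053)), (np.int64(11), np.float64(0.0533)), (np.int64(10), np.float64(0.0527)), (np.int64(12), np.float64(0.0544)), (np.int64(13), np.float64(0.0532)), (np.int64(16), np.float64(0.0509))]
```

View pics/after.png

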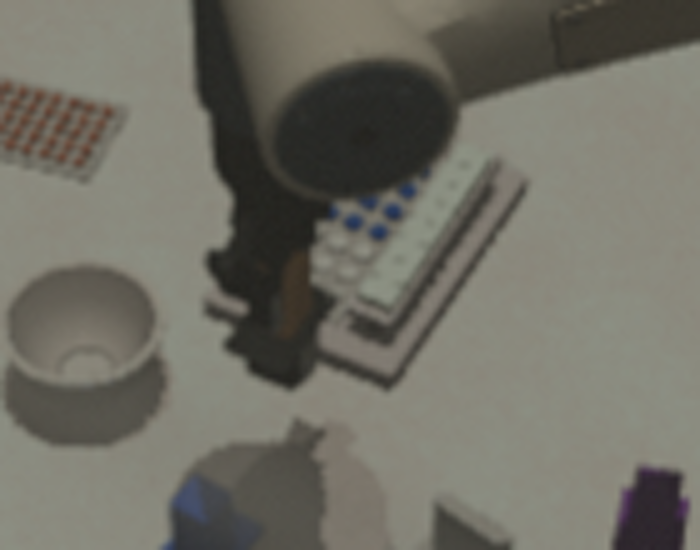

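The strip (370,280)–(480,160) looks even and is about 4–5 mm lower all along. The roller is still upright in the grip. Back to the stand.

Call:
arm_command(
  plan=[
    [[-0.035,-0.009,0],0],
    [[-0.07,-0.018,0],0],
    [[-0.105,-0.026,0],0],
    [[-0.125,-0.031,0],0],
    [[-0.1355,-0.0335,0],0],
  ],
)

```text
t: 16.3
eef_pos: [0.5054, 0.1323, 0.1894]
tcp_rot: [0.984, -0.18, -0.001, 0.0]
contact_force: [-0.4, -0.1, -3.2]
grip_width: 0.0291
finger_force: 80.1
```

Call:
arm_command(
  plan=[
    [[0,0,0],6.5],
    [[0,0,0],13],
    [[0,0,0],13],
    [[0,0,0],13],
    [[0,0,0],13],
  ],
)

```text
t: 16.72
eef_pos: [0.5082, 0.1314, 0.1896]
tcp_rot: [0.957, -0.289, -0.0, 0.0]
contact_force: [-0.7, -0.6, -3.3]
grip_width: 0.029
finger_force: 80.2
```

```bash
python3 -c "
from h import *
go(.5078,.136,.1,-33.6)
p=env.read_camera('side')
print(env.state()['wrist_torque'])
f=p['frame'].astype(int);w=cloud(p)
# wooden handle and stand tops
for n,lo,hi in(('block tops',.05,.058),):
    m=(w[...,2]>lo)&(w[...,2]<hi)&(np.hypot(w[...,0]-.508,w[...,1]-.136)<.06);q=w[m];print(n,m.sum());
    if m.sum()>10: print(cv2.minAreaRect((q[:,:2]*1e3).astype(np.float32)))
m=(w[...,2]>.15)&(w[...,2]<.23)&(f[...,0]-f[...,2]>25)&(np.hypot(w[...,0]-.508,w[...,1]-.136)<.05);q=w[m];print(m.sum(),np.nanmean(q,0),q.min(0),q.max(0))
save(p,'over.png',(270,140,400,290),4)
"
```

```text
t 16.72 pos [0.5082 0.1314 0.1896] yaw -33.64 F [-0.65 -0.56 -3.25] w 0.0290 | shift mm [-2.8 -3.6 89.6] turn -0.04
[ 0.04043172  0.03709705 -0.01136938]
block tops 107
((509.1102600097656, 135.1633758544922), (72.89750671386719, 56.19345474243164), 58.216121673583984)<string>:11: RuntimeWarning: Mean of empty slice
Traceback (most recent call last):
ValueError: zero-size array to reduction operation minimum which has no identity
```

Call:
arm_command(
  plan=[
    [[-0.0028,-0.0036,0],0],
    [[-0.0028,-0.0036,0.02],0],
    [[-0.0028,-0.0036,0.04],0],
    [[-0.0028,-0.0036,0.05],0],
    [[-0.0028,-0.0036,0.05],0],
  ],
)

```text
t: 17.18
eef_pos: [0.5063, 0.1361, 0.1374]
tcp_rot: [0.957, -0.29, -0.002, 0.002]
contact_force: [-0.4, -1.0, -3.7]
grip_width: 0.0292
finger_force: 80.3
```

```bash
python3 -c "
from h import *
go(.5078,.136,.1,-33.6)
p=env.read_camera('side')
save(p,'over.png',(290,180,390,280),6)
"
```

```text
t 17.18 pos [0.5063 0.1361 0.1374] yaw -33.75 F [-0.43 -1.04 -3.72] w 0.0292 | shift mm [ 1.4 -1.  37.4] turn -0.15
```

View pics/over.png

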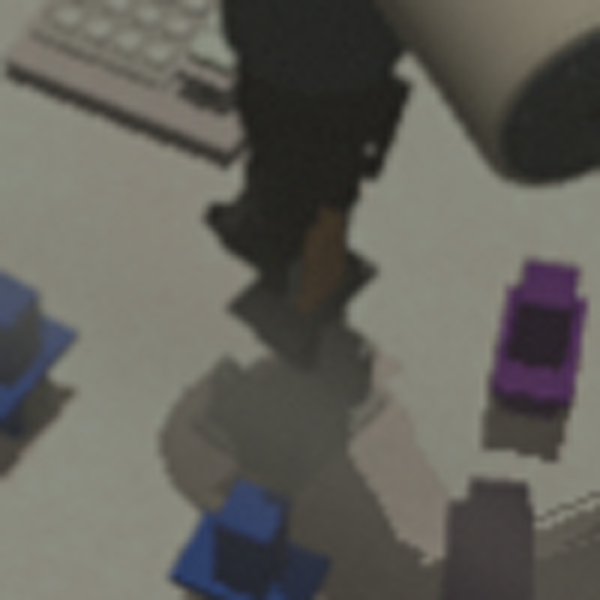

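The roller is aligned over the gap: crown (300,310), blocks around (290,410). Descend gently.

Call:
arm_command(
  plan=[
    [[0,0,0],0],
    [[0,0,0.005],0],
    [[0,0,0.01],0],
    [[0,0,0.015],0],
    [[0,0,0.015],0],
  ],
)

```text
t: 17.65
eef_pos: [0.5071, 0.1364, 0.124]
tcp_rot: [0.957, -0.29, -0.001, 0.001]
contact_force: [-0.9, 0.6, -4.1]
grip_width: 0.0291
finger_force: 80.3
```

```bash
python3 -c "
from h import *
go(.5078,.136,.083,-33.6)"
```

```text
t 17.65 pos [0.5071 0.1364 0.124 ] yaw -33.78 F [-0.92  0.55 -4.09] w 0.0291 | shift mm [ 0.8 -0.1 41. ] turn -0.18
```

Call:
arm_command(
  plan=[
    [[0.0005,0,0.005],0],
    [[0.0005,0,0.01],0],
    [[0.0005,0,0.015],0],
    [[0.0005,0,0.02],0],
    [[0.0005,0,0.02],0],
  ],
)

```text
t: 18.07
eef_pos: [0.5075, 0.136, 0.1037]
tcp_rot: [0.957, -0.291, -0.001, 0.001]
contact_force: [-0.1, -0.4, -4.2]
grip_width: 0.0289
finger_force: 80.3
```

Call:
arm_command(
  plan=[
    [[0,0,0.004],0],
    [[0,0,0.008],0],
    [[0,0,0.012],0],
    [[0,0,0.015],0],
    [[0,0,0.015],0],
  ],
)

```text
t: 18.48
eef_pos: [0.5078, 0.1362, 0.0892]
tcp_rot: [0.957, -0.29, -0.001, 0.0]
contact_force: [-0.5, -0.8, -2.4]
grip_width: 0.0295
finger_force: 80.3
```

Call:
arm_command(
  plan=[
    [[0,0,0.001],0],
    [[0,0,0.002],0],
    [[0,0,0.003],0],
    [[0,0,0.0035],0],
    [[0,0,0.0035],0],
  ],
)

```text
t: 18.9
eef_pos: [0.5083, 0.1364, 0.0866]
tcp_rot: [0.957, -0.29, -0.0, -0.0]
contact_force: [-0.0, -0.1, -2.5]
grip_width: 0.0291
finger_force: 80.3
```

Call:
arm_command(
  plan=[
    [[0,0,0.0005],0],
    [[0,0,0.001],0],
    [[0,0,0.0015],0],
    [[0,0,0.002],0],
    [[0,0,0.002],0],
  ],
)

```text
t: 19.32
eef_pos: [0.5082, 0.1363, 0.0845]
tcp_rot: [0.957, -0.29, -0.0, 0.0]
contact_force: [-0.3, -0.4, -2.5]
grip_width: 0.0293
finger_force: 80.3
```

Call:
arm_command(
  plan=[
    [[0,0,0.0005],0],
    [[0,0,0.001],0],
    [[0,0,0.0015],0],
    [[0,0,0.0015],0],
    [[0,0,0.0015],0],
  ],
)

```text
t: 19.73
eef_pos: [0.5083, 0.1363, 0.0838]
tcp_rot: [0.957, -0.29, 0.0, -0.0]
contact_force: [-4.8, -1.1, 5.2]
grip_width: 0.0291
finger_force: 81.2
```

Seated at the same height as at the grasp (0.0838). Release and retreat.

Call:
arm_command(
  plan=[
    [[0,0,-0.001],0],
    [[0,0,-0.001],0],
  ],
)

```text
t: 19.9
eef_pos: [0.5083, 0.1364, 0.0839]
tcp_rot: [0.957, -0.291, 0.0, -0.0]
contact_force: [-0.5, 0.1, -2.8]
grip_width: 0.0296
finger_force: 80.2
```

Call:
arm_command(
  plan=[
    [[0,0,0],0],
    [[0,0,0],0],
    [[0,0,0],0],
    [[0,0,0],0],
    [[0,0,0],0],
  ],
  gripper=0,
)

```text
t: 20.32
eef_pos: [0.5084, 0.1364, 0.0842]
tcp_rot: [0.957, -0.29, 0.0, -0.0]
contact_force: [-0.1, 0.5, 0.5]
grip_width: 0.0849
finger_force: 0.0
```

Call:
arm_command(
  plan=[
    [[0,0,0],0],
    [[0,0,0],0],
    [[0,0,0],0],
    [[0,0,0],0],
    [[0,0,0],0],
  ],
)

```text
t: 20.73
eef_pos: [0.5083, 0.1364, 0.0841]
tcp_rot: [0.957, -0.29, 0.0, 0.0]
contact_force: [0.4, -0.3, 0.2]
grip_width: 0.0854
finger_force: 0.0
```

Call:
arm_command(
  plan=[
    [[0,0,-0.015],0],
    [[0,0,-0.04],0],
    [[0,0,-0.075],0],
    [[0,0,-0.11],0],
    [[0,0,-0.13],0],
  ],
)

```text
t: 21.15
eef_pos: [0.5095, 0.1365, 0.2183]
tcp_rot: [0.957, -0.29, 0.002, -0.001]
contact_force: [0.9, -0.3, 0.7]
grip_width: 0.0855
finger_force: 0.0
```

Call:
arm_command(
  plan=[
    [[-0.03,-0.01,0],0],
    [[-0.06,-0.02,0],0],
    [[-0.09,-0.03,0],0],
    [[-0.12,-0.04,0],0],
    [[-0.12,-0.04,0],0],
  ],
)

```text
t: 21.57
eef_pos: [0.4283, 0.2394, 0.2143]
tcp_rot: [0.957, -0.289, -0.0, -0.001]
contact_force: [-0.5, 0.1, -0.7]
grip_width: 0.0857
finger_force: 0.0
```

```bash
python3 -c "
from h import *
go(.508,.136,.2,-33.6)
p=env.read_camera('side'); w=cloud(p).reshape(-1,3)
near=np.hypot(w[:,0]-.508,w[:,1]-.136)<.06
for a,b in((.106,.13),(.05,.075)):
    q=w[near&(w[:,2]>a)&(w[:,2]<b)];print(len(q),cv2.minAreaRect((q[:,:2]*1e3).astype(np.float32)),np.median(q[:,2]))
save(p,'end.png',(230,140,400,300),4)
"
```

```text
t 21.57 pos [0.4283 0.2394 0.2143] yaw -33.56 F [-0.54  0.14 -0.65] w 0.0857 | shift mm [123.6  42.1  14.1] turn 0.04
92 ((507.47210693359375, 135.95372009277344), (35.511863708496094, 30.129066467285156), 54.532188415527344) 0.11360015577644522
195 ((510.040771484375, 136.26368713378906), (71.20801544189453, 57.412017822265625), 58.5479736328125) 0.061788539722220204
```

View pics/end.png

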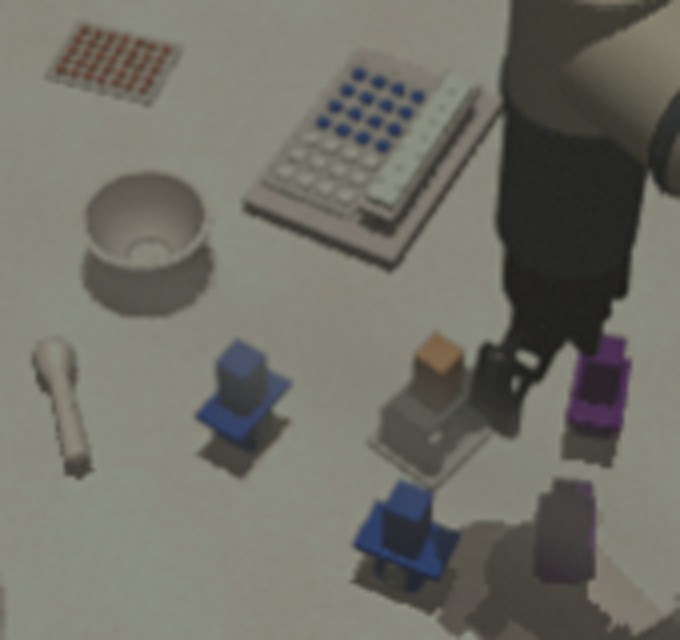

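The roller sits upright in its stand (438,370) as before. The strip is flat (425,150), the other things have not moved, and the arm is clear.

```bash
python3 -c "
from station import env
print(env.job_done())"
```

```text
the job is handed in; nothing more can be done
None
```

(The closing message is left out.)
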